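# Nest two camp cook sets for the shop display

### The arm

A 6-joint arm with a two-finger parallel gripper is mounted at the origin on the work surface. World frame = base frame: x ahead of the robot, y to its left, z up, the work surface at z = 0. Lengths are in m, angles in rad, forces in N, time in s.
With the tool pointing down it reaches from about 0.3 to 0.775 m from the base axis. Payload 14.6 kg.
Tool frame: the origin (TCP) lies midway between the tips of the shut fingers; the grasp point (between the pads) lies 19 mm behind it; z points along the fingers, y is the line along which they close (so a half turn about z gives the same grasp; the last joint's range is limited). The gripper opens to 94 mm and grips with 3 to 60 N. Pads are 16 mm wide; open, the fingers measure 119 mm over their backs; the gripper's body (75 mm by 177 mm) begins 78 mm behind the grasp point.
Start: joints at [-1.184, 0.3, 1.521, -0, 1.321, -0.067], TCP at [0.241, -0.494, 0.171] pointing down, gripper open.
Joint ranges: [-3.03, 3.03], [-0.79, 2.21], [0.23, 2.52], [-1.04, 4.18], [0, 3.07], [-2.55, 2.55]. Speed limits (rad/s): [2.22, 2.22, 2.57, 3.14, 3.14, 3.14].

### API

Orientations are given as [roll, pitch, yaw] about the fixed x, y, z axes, in that order (R = Rz(yaw) Ry(pitch) Rx(roll)).
In Python, from station import ctrl gives the robot as it stands. The module is installed in compiled form; this text tells all that it offers.
- The arm moves only by the tool servo_tool, never from a script. Its argument "plan" is a list of rows, each a list of 7 numbers: the opening in per cent of the stroke, from 0 (shut) to 100 (fully open), then the shift along the tool's x, y, z in m, then the turn, a rotation vector about the tool's x, y, z in rad. A call has exactly 8 rows; each row shifts and turns the commanded pose from where the row before left it, along the tool's axes as they then stand; what a row does not reach is not made up. A row lasts 1/8 s, in which the tool goes at most 62.5 mm and 10.7 degrees, less where a joint would pass 70% of its speed; a pose out of reach is approached as far as the arm can. A call with a gripper value outside its range is refused whole. The fingers move at their own pace and stop on an object; "force" is the grip in N (left out, the last holds). Time passes only in rows, so rows that do not move let the fingers close, or fill a call up. It gives the time, the measured TCP pose, the force, the opening and the grip force at its end, in the units of the state.
- ctrl.get_obs(): the state, without advancing time (a new reading comes with each control period).
- ctrl.camera(name): name is "side" or "top"; returns a dict with "pixels" (420x560x3 uint8, red, green, blue), "z_map" (420x560 float32, m along the optical axis (not along the pixel's ray), 0 where there is no reading), "mtx" (3x3 intrinsics, pixels), "pose" (4x4, takes a point from camera to world coordinates). Camera axes: x right, y up, looking along -z (the intrinsics and any distortion apply to the point x, -y, -z); pixel columns grow to the right and rows downward; lengths in m; the calibration is good to about 2 mm. A picture is of the moment at which its call begins.
- ctrl.hand_in(): hands the job in; it is judged then, once.
The state is a dict: "time_s": time; "qpos": joint angles; "joint_vel": joint speeds; "tau": joint torques, N m; "ee_pos": TCP position; "eef_rot": TCP orientation; "force": force on the tool from outside, world axes, zero at the start; "moment": the same for the moment, N m; "grip_width": finger opening in m; "grip_force": force on a finger pad.
Only numpy, scipy, OpenCV 4.12 (cv2) and the standard library are available. Lean on these libraries where they do the work, as an engineer would, in place of code of your own. Each camera call takes 0.05 s, during which the arm holds its last target. There are 200 camera calls.

### The job

Pack the two cook sets on the display table, one piece after another. First the green pan: stand the orange cup upright in the middle of it, then the steel tumbler upright inside the orange cup, then the yellow torch, lens up, inside the tumbler; after that the black pan: stand the blue cup upright in the middle of it, then the pepper mill upright inside the blue cup. Let go of each piece before taking the next, and leave the white cup and the red lantern where they are.

Things in the scene. Friction and masses are not known exactly. Their poses are not given: they have to be found in the camera images.
- green_pan_c (a point): Green round shallow camping pan without handle, open at the top, loose on the table: outside diameter 140 mm, height 30 mm, wall 4 mm (inside diameter 132 mm), floor 3 mm thick. Point on its axis 15 mm above its underside; z points up
- black_pan_c (a point): Black round shallow camping pan without handle, open at the top, loose on the table: outside diameter 140 mm, height 30 mm, wall 4 mm (inside diameter 132 mm), floor 3 mm thick. Point on its axis 15 mm above its underside; z points up
- orange_cup_c (a point): Orange camping cup without handle, open at the top, upright: outside diameter 68 mm, height 72 mm, wall 3.5 mm (inside diameter 61 mm), floor 4 mm thick. Point at its centre, on the axis 36 mm above its underside; z points up along the axis
- blue_cup_c (a point): Blue camping cup without handle, open at the top, upright: outside diameter 68 mm, height 72 mm, wall 3.5 mm (inside diameter 61 mm), floor 4 mm thick. Point at its centre, on the axis 36 mm above its underside; z points up along the axis
- white_cup_c (a point): White camping cup without handle, open at the top, upright: outside diameter 68 mm, height 72 mm, wall 3.5 mm (inside diameter 61 mm), floor 4 mm thick. Point at its centre, on the axis 36 mm above its underside; z points up along the axis. Not part of the sets, to be left alone
- tumbler_c (a point): Slim steel tumbler, open at the top, upright: straight wall, outside diameter 44 mm, height 110 mm, wall 3.5 mm (inside diameter 37 mm), floor 4 mm thick. Point at its centre, on the axis 55 mm above its underside; z points up along the axis
- torch_c (a point): Yellow pocket torch standing on its black tail, lens up: total height 155 mm, barrel diameter 24 mm, thicker head of diameter 32 mm over the top 35 mm. Point on its axis 77.5 mm above its tail; z points from tail to lens (up)
- mill_c (a point): Dark wooden pepper mill, upright: height 110 mm, foot diameter 42 mm, waist diameter 32 mm, head diameter 40 mm over the top 37 mm. Point on its axis 55 mm above its underside; z points up
- lantern_c (a point): Red camping lantern with glass body, upright, height 150 mm, diameter 84 mm. Point on its axis 75 mm above its underside. Stands in line with the pans, to be left alone

How it is judged:
On the way, in this order (a step that is already met when the one before it is completed fails the run):
1. orange cup stands in the middle of the green pan, released (horizontal distance between orange_cup_c and green_pan_c below 0.02 m and z of orange_cup_c in the frame of green_pan_c between 0.018 and 0.03 m and angle between orange_cup_c's own z axis and vertical below 0.25 rad and contact force between the fingers and orange_cup below 0.2 N), for 0.2 s.
2. steel tumbler stands inside the orange cup, released (horizontal distance between tumbler_c and orange_cup_c below 0.014 m and z of tumbler_c in the frame of orange_cup_c between 0.017 and 0.029 m and angle between tumbler_c's own z axis and vertical below 0.25 rad and contact force between the fingers and tumbler below 0.2 N), for 0.2 s.
3. torch stands inside the steel tumbler, released (horizontal distance between torch_c and tumbler_c below 0.014 m and z of torch_c in the frame of tumbler_c between 0.0205 and 0.0325 m and angle between torch_c's own z axis and vertical below 0.25 rad and contact force between the fingers and torch below 0.2 N), for 0.2 s.
4. blue cup stands in the middle of the black pan, released (horizontal distance between blue_cup_c and black_pan_c below 0.02 m and z of blue_cup_c in the frame of black_pan_c between 0.018 and 0.03 m and angle between blue_cup_c's own z axis and vertical below 0.25 rad and contact force between the fingers and blue_cup below 0.2 N), for 0.2 s.
5. pepper mill stands inside the blue cup, released (horizontal distance between mill_c and blue_cup_c below 0.016 m and z of mill_c in the frame of blue_cup_c between 0.017 and 0.029 m and angle between mill_c's own z axis and vertical below 0.25 rad and contact force between the fingers and mill below 0.2 N), for 0.2 s.
At the end, for the whole second after the job is handed in: Pans flat on the table; each cup upright on its pan's floor within 20 mm of the middle; tumbler on the orange cup's floor, torch lens up on the tumbler's floor, mill on the blue cup's floor (heights within 6 mm, leaning under 0.25 rad); all released and at rest (all of step 1 and all of step 2 and all of step 3 and all of step 4 and all of step 5 and linear speed of each of orange_cup, tumbler, torch, blue_cup, mill below 0.03 m/s and angle between each of green_pan_c, black_pan_c's own z axis and vertical below 0.08 rad and height (world z) of green_pan_c between 0.01 and 0.02 m and height (world z) of black_pan_c between 0.01 and 0.02 m); the robot touches nothing.
It fails at once if the white cup is shifted by more than 30 mm or tipped (distance of white_cup_c from where it was at the start of the episode above 0.03 m or angle between white_cup_c's own z axis and vertical above 0.35 rad).
It fails at once if the lantern is shifted by more than 30 mm or tipped (distance of lantern_c from where it was at the start of the episode above 0.03 m or angle between lantern_c's own z axis and vertical above 0.35 rad).
It also fails if it takes over 136 s, if anything falls off the work surface, if the arm or the gripper's body presses on something with over 40 N, if the wrist force passes 120 N, or if a joint passes its speed limit or range.

## Working session

There is one attempt and no reset: what is moved stays moved. The work goes in short steps, Python scripts to look and compute and a tool call to move; the robot and the scene stay as the last step left them, time stands still between calls to the robot, and variables do not carry over. Pictures are saved under pics/ and viewed, at most 14 in all, crops included, and the job is handed in when it is done.

Besides the shell and the picture viewer there is one more tool, called after "Request:" as a command line: name --pt "numbers of a row" for each row, then --argument value for the rest. servo_tool: Moves the arm, as the interface text tells. Its arguments: {"type":"object","properties":{"plan":{"type":"array","items":{"type":"array","items":{"type":"number"}}},"force":{"type":"number"}},"required":["plan"]}

```bash
mkdir -p pics
python3 - <<'E'
from station import ctrl
import cv2,numpy as np
for n in("top","side"):
    c=ctrl.camera(n); cv2.imwrite(f"pics/{n}0.png",c["pixels"][...,::-1]); np.savez(f"{n}0.npz",**c); print(n,c["mtx"].round(1).tolist(),c["pose"].round(3).tolist())
o=ctrl.get_obs(); print({k:np.round(v,3).tolist() for k,v in o.items()})
E
```

```text
top [[492.3, 0.0, 284.7], [0.0, 492.3, 207.0], [0.0, 0.0, 1.0]] [[0.001, 0.997, -0.082, 0.464], [-0.999, -0.002, -0.032, -0.015], [-0.032, 0.082, 0.996, 1.075], [0.0, 0.0, 0.0, 1.0]]
side [[426.0, 0.0, 279.2], [0.0, 426.0, 212.1], [0.0, 0.0, 1.0]] [[-0.997, 0.051, -0.056, 0.467], [-0.076, -0.731, 0.678, 0.689], [-0.007, 0.68, 0.733, 0.846], [0.0, 0.0, 0.0, 1.0]]
{'time_s': 0.1, 'qpos': [-1.184, 0.3, 1.522, -0.0, 1.321, -0.067], 'joint_vel': [-0.001, -0.001, -0.003, 0.002, -0.0, -0.002], 'tau': [0.001, -53.264, -35.329, 0.071, 0.023, -0.0], 'ee_pos': [0.241, -0.494, 0.171], 'eef_rot': [-3.141, -0.0, 0.454], 'force': [-0.51, 0.555, -0.622], 'moment': [-0.048, -0.011, -0.015], 'grip_force': 0.0, 'grip_width': 0.094}
```

View pics/top0.png

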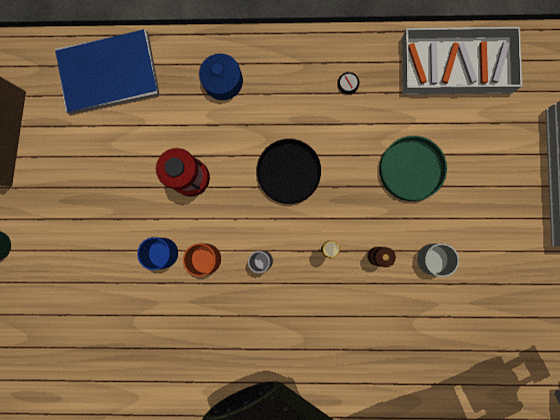

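View pics/side0.png

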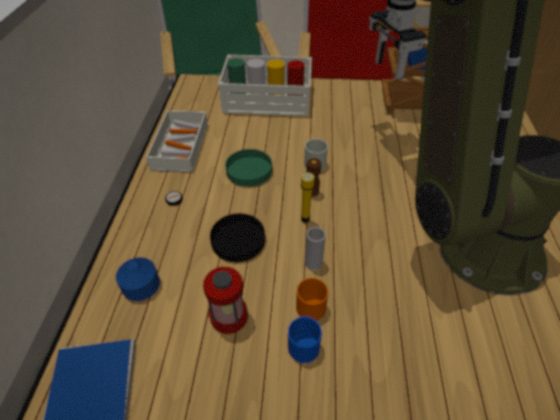

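The top view shows, left to right, the blue cup (157,253), orange cup (202,259), tumbler (260,262), torch (331,249), mill (382,257) and white cup (438,260). Behind them are the lantern (183,172), black pan (289,171) and green pan (413,168). The side view agrees. Next I'll locate the rims from the depth maps.

```bash
cat > h.py <<'E'
import numpy as np, cv2
from scipy.optimize import least_squares
# name: top-view pixel, top z, mid radius of the top face, solid top?
OBJ=dict(blue=((157,253),.072,.034,0),orange=((202,259),.072,.034,0),tumbler=((260,262),.110,.022,0),torch=((331,249),.155,.016,1),
 mill=((382,257),.110,.02,1),white=((438,260),.072,.034,0),black=((289,171),.03,.07,0),green=((413,168),.03,.07,0),lantern=((183,172),.15,.042,1))
def cloud(c):
    z=c["z_map"].astype(float); v,u=np.mgrid[:420,:560]; K=c["mtx"]
    P=np.stack([(u-K[0,2])/K[0,0]*z,-(v-K[1,2])/K[1,1]*z,-z],-1)
    return np.where(z[...,None]>0,P@c["pose"][:3,:3].T+c["pose"][:3,3],np.nan)
def ray(c,px,h):
    K=c["mtx"]; d=c["pose"][:3,:3]@np.array([(px[0]-K[0,2])/K[0,0],-(px[1]-K[1,2])/K[1,1],-1]); o=c["pose"][:3,3]
    return (o+d*(h-o[2])/d[2])[:2]
def rim(W,xy,h,r,solid,base=0,tol=.008):
    P=W.reshape(-1,3); d=np.hypot(*(P[:,:2]-xy).T)
    Q=P[(d<r+.02)&(abs(P[:,2]-base-h)<tol)]
    if len(Q)<6: return None,len(Q),None
    c,R=cv2.minEnclosingCircle(Q[:,:2].astype(np.float32))
    return np.round(c,4),len(Q),(round(R,4),np.round(np.median(Q[:,2]),4), np.round(Q[:,:2].mean(0),4))
E
python3 - <<'E'
from h import *
T=dict(np.load("top0.npz"));S=dict(np.load("side0.npz"))
WT,WS=cloud(T),cloud(S)
print("table",np.nanmedian(WT[300:330,150:350,2]),np.nanmedian(WS[300:330,380:420,2]))
for n,(px,h,r,s) in OBJ.items():
    xy=ray(T,px,h)
    print(n,xy.round(3),rim(WT,xy,h,r,s),rim(WS,xy,h,r,s))
E
```

```text
table 7.385334169085489e-05 0.0009670259516918467
blue [0.453 0.279] (array([0.4522, 0.2737]), 224, (0.0483, np.float64(0.0708), array([0.4533, 0.2882]))) (array([0.4521, 0.2745]), 310, (0.0494, np.float64(0.0714), array([0.4517, 0.2855])))
orange [0.441 0.186] (array([0.4411, 0.1933]), 210, (0.0341, np.float64(0.071), array([0.4415, 0.1931]))) (array([0.4395, 0.1952]), 253, (0.0356, np.float64(0.0711), array([0.4392, 0.1962])))
tumbler [0.436 0.065] (array([0.4381, 0.0684]), 126, (0.022, np.float64(0.1094), array([0.4378, 0.0683]))) (array([0.4359, 0.0702]), 146, (0.0231, np.float64(0.1083), array([0.4363, 0.071 ])))
torch [ 0.462 -0.071] (array([ 0.463 , -0.0698]), 225, (0.0158, np.float64(0.155), array([ 0.463 , -0.0695]))) (array([ 0.4611, -0.0686]), 126, (0.0178, np.float64(0.1549), array([ 0.4615, -0.0649])))
mill [ 0.446 -0.172] (array([ 0.4478, -0.1781]), 336, (0.0202, np.float64(0.1097), array([ 0.4477, -0.1773]))) (array([ 0.4461, -0.1747]), 146, (0.0215, np.float64(0.1097), array([ 0.446, -0.172])))
white [ 0.44 -0.29] (array([ 0.4415, -0.2967]), 237, (0.0342, np.float64(0.0711), array([ 0.4413, -0.2964]))) (array([ 0.4427, -0.2941]), 143, (0.0373, np.float64(0.0699), array([ 0.4393, -0.2942])))
black [0.628 0.01 ] (array([0.6313, 0.012 ]), 414, (0.0701, np.float64(0.0292), array([0.6342, 0.0121]))) (array([0.6299, 0.014 ]), 417, (0.0713, np.float64(0.0282), array([0.6295, 0.0156])))
green [ 0.633 -0.254] (array([ 0.6363, -0.2548]), 479, (0.0706, np.float64(0.029), array([ 0.6379, -0.2568]))) (array([ 0.6331, -0.2529]), 304, (0.0731, np.float64(0.0278), array([ 0.633 , -0.2496])))
lantern [0.608 0.21 ] (array([0.6195, 0.2279]), 350, (0.0366, np.float64(0.149), array([0.6195, 0.2276]))) (array([0.6182, 0.2324]), 324, (0.0362, np.float64(0.1498), array([0.6173, 0.2329])))
```

Request:
servo_tool --pt "100 0 0 -0.015 0 0 -0.1862" --pt "100 0 0 -0.015 0 0 -0.1862" --pt "100 0 0 -0.015 0 0 -0.1862" --pt "100 0 0 -0.015 0 0 -0.1862" --pt "100 0 0 -0.015 0 0 -0.1862" --pt "100 0 0 -0.015 0 0 -0.1862" --pt "100 0.04 0.0 0 0 0 0" --pt "100 0.04 0.0 0 0 0 0" --force 25

```text
time_s: 1.1
ee_pos: [0.2409, -0.4132, 0.2609]
eef_rot: [-3.141, -0.001, 1.571]
force: [-0.5, -0.2, 0.0]
grip_width: 0.0941
grip_force: 0.0
```

Request:
servo_tool --pt "100 0.038 0.0124 0 0 0 0" --pt "100 0.038 0.0124 0 0 0 0" --pt "100 0.038 0.0124 0 0 0 0" --pt "100 0.038 0.0124 0 0 0 0" --pt "100 0.038 0.0124 0 0 0 0" --pt "100 0.038 0.0124 0 0 0 0" --pt "100 0.038 0.0124 0 0 0 0" --pt "100 0.038 0.0124 0 0 0 0"

```text
time_s: 2.1
ee_pos: [0.3403, -0.109, 0.2614]
eef_rot: [-3.142, -0.0, 1.571]
force: [0.9, -0.5, 0.6]
grip_width: 0.0939
grip_force: 0.0
```

Request:
servo_tool --pt "100 0.038 0.0124 0 0 0 0" --pt "100 0.038 0.0124 0 0 0 0" --pt "100 0.038 0.0124 0 0 0 0" --pt "100 0.038 0.0124 0 0 0 0" --pt "100 0.038 0.0124 0 0 0 0" --pt "100 0.038 0.0124 0 0 0 0" --pt "100 0.038 0.0124 0 0 0 0" --pt "100 0.038 0.0124 0 0 0 0"

```text
time_s: 3.1
ee_pos: [0.4395, 0.1951, 0.2612]
eef_rot: [-3.141, 0.0, 1.571]
force: [0.6, -0.4, 0.1]
grip_width: 0.0941
grip_force: 0.0
```

Request:
servo_tool --pt "100 -0.001 0.0005 0.04 0 0 0" --pt "100 0 0 0.04 0 0 0" --pt "100 0 0 0.04 0 0 0" --pt "100 0 0 0.04 0 0 0" --pt "100 0 0 0.035 0 0 0" --pt "100 0 0 0.02 0 0 0" --pt "100 0 0 0.01 0 0 0" --pt "100 0 0 0 0 0 0"

```text
time_s: 4.1
ee_pos: [0.4397, 0.1927, 0.0363]
eef_rot: [-3.141, 0.0, 1.571]
force: [-0.3, -0.1, 0.2]
grip_width: 0.0942
grip_force: 0.0
```

Request:
servo_tool --pt "0 0 0 0 0 0 0" --pt "0 0 0 0 0 0 0" --pt "0 0 0 0 0 0 0" --pt "0 0 0 0 0 0 0" --pt "0 0 0 0 0 0 0" --pt "0 0 0 0 0 0 0" --pt "0 0 0 0 0 0 0" --pt "0 0 0 0 0 0 0"

```text
time_s: 5.1
ee_pos: [0.4399, 0.1927, 0.0364]
eef_rot: [-3.142, 0.0, 1.571]
force: [1.8, -0.1, 0.6]
grip_width: 0.0172
grip_force: 0.7
```

Run:
```python
from station import ctrl
import cv2,numpy as np
c=ctrl.camera("top");s=ctrl.camera("side")
np.savez("top1.npz",**c)
a=cv2.resize(c["pixels"][200:320,120:300],None,fx=2.2,fy=2.2);b=cv2.resize(s["pixels"][200:370,240:390],None,fx=2.2,fy=2.2)
H=max(a.shape[0],b.shape[0]);im=np.zeros((H,a.shape[1]+b.shape[1],3),np.uint8);im[:a.shape[0],:a.shape[1]]=a;im[:b.shape[0],a.shape[1]:]=b
cv2.imwrite("pics/g1.png",im[...,::-1]);o=ctrl.get_obs();print(o["grip_width"],o["grip_force"],o["time_s"])
```

```text
0.009183447781722198 0.6567564835495432 5.2
```

View pics/g1.png

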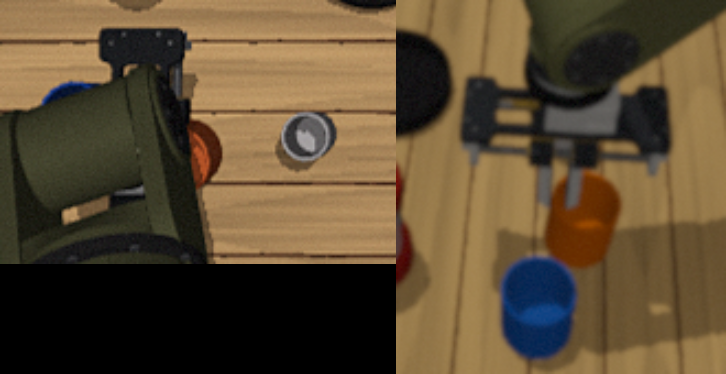

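Run:
```python
from h import *
from station import ctrl
C={n:ctrl.camera(n) for n in("top","side")}
for n,c in C.items():
    W=cloud(c); p=c["pixels"].astype(int); m=(p[...,0]>130)&(p[...,1]<110)&(p[...,2]<60)&(abs(W[...,0]-.44)<.1)&(abs(W[...,1]-.19)<.1)
    Q=W[m]; print(n,"cup",len(Q),np.nanmin(Q,0).round(3),np.nanmax(Q,0).round(3))
    q=Q[(Q[:,2]>.066)]; print(cv2.minEnclosingCircle(q[:,:2].astype(np.float32)), len(q))
    inv=np.linalg.inv(c["pose"])
    for P in([.44,.193,.036],[.44,.193,.1],[.44,.193,0]):
        x=inv[:3,:3]@P+inv[:3,3]; k=c["mtx"]; print(P,"px",k[0,2]+k[0,0]*x[0]/-x[2],k[1,2]-k[1,1]*x[1]/-x[2])
W=cloud(C["side"])
for v in (275,282,288,292,295): print(v,[(u,W[v,u].round(3).tolist()) for u in(307,309,318,320)])
```

```text
top cup 71 [0.389 0.161 0.003] [0.433 0.186 0.079]
((0.41090652346611023, 0.17021209001541138), 0.022520609200000763) 38
[0.44, 0.193, 0.036] px 202.2567670711498 259.12670785109066
[0.44, 0.193, 0.1] px 195.82128449382196 259.873513044265
[0.44, 0.193, 0] px 205.54132149707192 258.7455519279616
side cup 81 [ 0.364  0.103 -0.002] [0.53  0.264 0.175]
((0.40591317415237427, 0.19450415670871735), 0.03398161754012108) 21
[0.44, 0.193, 0.036] px 311.3309715801524 299.20928385203047
[0.44, 0.193, 0.1] px 312.82846714953723 282.7995253634061
[0.44, 0.193, 0] px 310.5533309426125 307.73077487601483
275 [(307, [0.454, 0.227, 0.177]), (309, [0.45, 0.226, 0.175]), (318, [0.434, 0.228, 0.18]), (320, [0.43, 0.227, 0.178])]
282 [(307, [0.452, 0.204, 0.119]), (309, [0.448, 0.203, 0.117]), (318, [0.43, 0.205, 0.122]), (320, [0.426, 0.205, 0.122])]
288 [(307, [0.452, 0.204, 0.096]), (309, [0.447, 0.204, 0.097]), (318, [0.429, 0.204, 0.099]), (320, [0.425, 0.204, 0.1])]
292 [(307, [0.451, 0.204, 0.081]), (309, [0.447, 0.203, 0.08]), (318, [0.428, 0.204, 0.084]), (320, [0.424, 0.204, 0.085])]
295 [(307, [0.449, 0.161, -0.0]), (309, [0.444, 0.161, 0.001]), (318, [0.425, 0.169, 0.016]), (320, [0.42, 0.165, 0.01])]
```

Run:
```python
from station import ctrl
import cv2,numpy as np
s=ctrl.camera("side");c=ctrl.camera("top");np.savez("side2.npz",**s)
cv2.imwrite("pics/g2.png",cv2.resize(s["pixels"][240:350,270:410],None,fx=5,fy=5,interpolation=cv2.INTER_CUBIC)[...,::-1])
o=ctrl.get_obs();print(o["grip_width"],o["grip_force"],o["force"],o["ee_pos"])
```

```text
0.004573590943957742 23.28549750063514 [ 0.05261647  0.13078647 -0.87177578] [0.43960023 0.19265058 0.03626604]
```

View pics/g2.png

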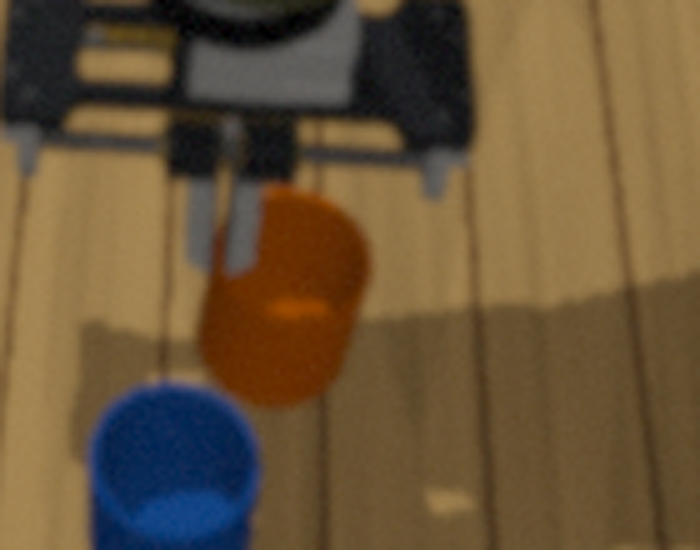

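Run:
```python
from h import *
for f in("top0","side0"):
    c=dict(np.load(f+".npz")); W=cloud(c); m=(np.hypot(W[...,0]-.241,W[...,1]+.494)<.09)&(W[...,2]>.1)
    Q=W[m]; print(f,len(Q)); 
    if len(Q): print(np.histogram(Q[:,2],bins=np.arange(.12,.45,.015)),np.nanmin(Q,0),np.nanmax(Q,0)); lo=Q[Q[:,2]<np.nanmin(Q[:,2])+.04]; print(lo.round(3)[::max(1,len(lo)//15)])
c=dict(np.load("side2.npz")); W=cloud(c); print(W[286:300:1,307].round(3).tolist()); print(W[288:300,318].round(3).tolist())
# rim + tilt of the cup
p=c["pixels"].astype(int); sub=W[275:325,305:348]; col=p[275:325,305:348]
m=(col[...,0]>80)&(col[...,2]<40)&(col[...,0]>2.0*col[...,1]); Q=sub[m]; print(len(Q),np.percentile(Q,[1,50,99],axis=0).round(3))
for v in range(276,324,4): print(v,[tuple((sub[v-275,u-305]*1000).astype(int)) if m[v-275,u-305] else None for u in range(311,346,5)])
```

```text
top0 55
(array([ 0,  0,  0,  0,  0,  4, 40, 11,  0,  0,  0,  0,  0,  0,  0,  0,  0,
        0,  0,  0,  0,  0]), array([0.12 , 0.135, 0.15 , 0.165, 0.18 , 0.195, 0.21 , 0.225, 0.24 ,
       0.255, 0.27 , 0.285, 0.3  , 0.315, 0.33 , 0.345, 0.36 , 0.375,
       0.39 , 0.405, 0.42 , 0.435, 0.45 ])) [ 0.20580893 -0.44712388  0.20841021] [ 0.22737691 -0.43663425  0.23107837]
[[ 0.227 -0.444  0.209]
 [ 0.227 -0.442  0.213]
 [ 0.227 -0.447  0.212]
 [ 0.225 -0.443  0.214]
 [ 0.224 -0.438  0.214]
 [ 0.225 -0.44   0.22 ]
 [ 0.223 -0.437  0.216]
 [ 0.224 -0.439  0.222]
 [ 0.22  -0.439  0.212]
 [ 0.224 -0.437  0.226]
 [ 0.22  -0.438  0.216]
 [ 0.223 -0.437  0.229]
 [ 0.22  -0.439  0.222]
 [ 0.216 -0.44   0.216]
 [ 0.221 -0.437  0.231]
 [ 0.218 -0.439  0.227]
 [ 0.217 -0.438  0.23 ]
 [ 0.21  -0.442  0.217]
 [ 0.206 -0.446  0.213]]
side0 2150
(array([  0,   4,   6,   0,   0,  14,  62,  75,  77,  76,  84,  39, 165,
       278, 259, 356, 153, 141, 256, 105,   0,   0]), array([0.12 , 0.135, 0.15 , 0.165, 0.18 , 0.195, 0.21 , 0.225, 0.24 ,
       0.255, 0.27 , 0.285, 0.3  , 0.315, 0.33 , 0.345, 0.36 ,
[... 2824 characters left out ...]
nt64(388), np.int64(222), np.int64(55)), None]
312 [None, (np.int64(429), np.int64(220), np.int64(30)), (np.int64(-9223372036854775808), np.int64(-9223372036854775808), np.int64(-9223372036854775808)), (np.int64(408), np.int64(227), np.int64(46)), (np.int64(398), np.int64(226), np.int64(44)), (np.int64(386), np.int64(218), np.int64(32)), None]
316 [None, (np.int64(428), np.int64(221), np.int64(15)), (np.int64(417), np.int64(226), np.int64(25)), (np.int64(407), np.int64(226), np.int64(27)), (np.int64(396), np.int64(225), np.int64(26)), None, None]
320 [None, None, None, (np.int64(406), np.int64(226), np.int64(10)), None, None, None]<stdin>:10: RuntimeWarning: invalid value encountered in cast
```

The fingertips are at z ≈ 0.077 while the reported TCP is at 0.036, and the start image shows the same offset. So the real tips are about 40 mm above the reported TCP. The gripper closed at rim height and pinched the cup's +x wall. I'll release it gently, rise and measure again.

Request:
servo_tool --pt "18 0 0 0 0 0 0" --pt "18 0 0 0 0 0 0" --pt "18 0 0 -0.005 0 0 0" --pt "18 0 0 -0.02 0 0 0" --pt "18 0 0 -0.04 0 0 0" --pt "100 0 0 -0.04 0 0 0" --pt "100 0 0 0 0 0 0" --pt "100 0 0 0 0 0 0"

```text
time_s: 6.4
ee_pos: [0.4395, 0.1926, 0.1409]
eef_rot: [-3.141, 0.0, 1.571]
force: [-0.4, -0.1, 0.1]
grip_width: 0.0435
grip_force: 0.0
```

Run:
```python
from station import ctrl
from h import *
o=ctrl.get_obs();print(o["grip_width"],o["ee_pos"])
C={n:ctrl.camera(n) for n in("top","side")}
for n,c in C.items():
    W=cloud(c); p=c["pixels"].astype(int)
    np.savez(n+"3.npz",**c)
    print(n,rim(W,np.array([.409,.195]),.072,.034,0), rim(W,np.array([.453,.288]),.072,.026,0))
    m=(np.hypot(W[...,0]-o["ee_pos"][0],W[...,1]-o["ee_pos"][1])<.065)&(W[...,2]>.12)
    Q=W[m];lo=Q[Q[:,2]<Q[:,2].min()+.02]; print("low gripper pts",len(lo),lo.round(3)[::max(1,len(lo)//12)].tolist())
s=C["side"]; cv2.imwrite("pics/g3.png",cv2.resize(s["pixels"][200:360,230:410],None,fx=3.7,fy=3.7,interpolation=cv2.INTER_CUBIC)[...,::-1])
```

```text
0.04346604925956753 [0.43950944 0.19258793 0.14087576]
top (array([0.4128, 0.1912]), 134, (0.0337, np.float64(0.0713), array([0.4159, 0.1774]))) (None, 0, None)
low gripper pts 1 [[0.414, 0.183, 0.176]]
side (array([0.411 , 0.1942]), 260, (0.0345, np.float64(0.0708), array([0.4113, 0.1957]))) (array([0.4514, 0.29  ]), 287, (0.035, np.float64(0.0713), array([0.4524, 0.2914])))
low gripper pts 63 [[0.414, 0.186, 0.188], [0.463, 0.203, 0.193], [0.469, 0.204, 0.191], [0.472, 0.203, 0.186], [0.463, 0.204, 0.188], [0.406, 0.203, 0.193], [0.465, 0.205, 0.187], [0.408, 0.205, 0.191], [0.467, 0.203, 0.181], [0.41, 0.204, 0.188], [0.464, 0.204, 0.179], [0.407, 0.202, 0.182], [0.409, 0.203, 0.179]]
```

View pics/g3.png

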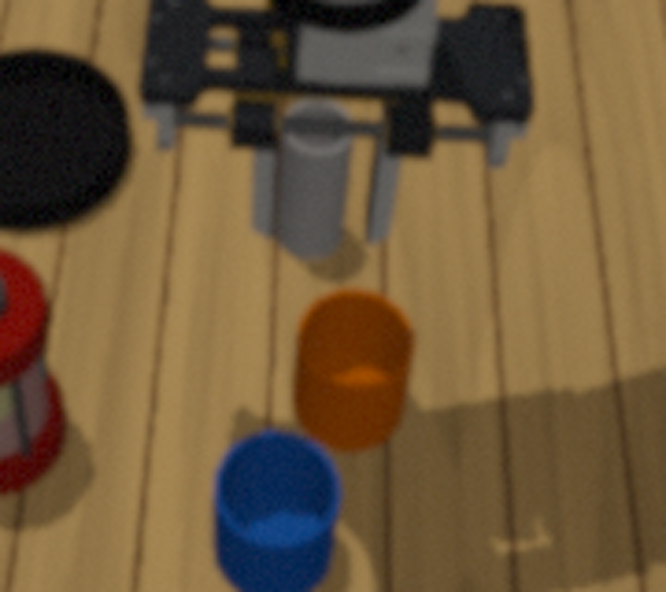

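The orange cup stands upright at about (0.4115, 0.194), and the tips read 37–38 mm above the reported TCP. I'll regrasp with that offset.

Request:
servo_tool --pt "100 0.0015 -0.028 0 0 0 0" --pt "100 0 0 0 0 0 0" --pt "100 0 0 0.01 0 0 0" --pt "100 0 0 0.04 0 0 0" --pt "100 0 0 0.04 0 0 0" --pt "100 0 0 0.035 0 0 0" --pt "100 0 0 0.018 0 0 0" --pt "100 0 0 0 0 0 0"

```text
time_s: 7.5
ee_pos: [0.4112, 0.1937, -0.0033]
eef_rot: [-3.138, 0.001, 1.571]
force: [0.3, 0.3, 0.3]
grip_width: 0.0939
grip_force: 0.0
```

Request:
servo_tool --pt "0 0 0 0 0 0 0" --pt "0 0 0 0 0 0 0" --pt "0 0 0 0 0 0 0" --pt "0 0 0 0 0 0 0" --pt "0 0 0 0 0 0 0" --pt "0 0 0 0 0 0 0" --pt "0 0 0 0 0 0 0" --pt "0 0 0 0 0 0 0"

```text
time_s: 8.5
ee_pos: [0.4123, 0.1944, -0.001]
eef_rot: [3.141, -0.0, 1.571]
force: [-1.4, -0.6, 5.5]
grip_width: 0.0689
grip_force: 25.0
```

Request:
servo_tool --pt "0 0 0 -0.005 0 0 0" --pt "0 0 0 -0.015 0 0 0" --pt "0 0 0 -0.03 0 0 0" --pt "0 0 0 -0.03 0 0 0" --pt "0 0 0 -0.03 0 0 0" --pt "0 0 0 -0.03 0 0 0" --pt "0 0 0 -0.02 0 0 0" --pt "0 0 0 0 0 0 0"

```text
time_s: 9.5
ee_pos: [0.4124, 0.1944, 0.1602]
eef_rot: [3.139, -0.001, 1.571]
force: [0.5, -0.9, -1.1]
grip_width: 0.0691
grip_force: 25.0
```

Run:
```python
from station import ctrl
from h import *
o=ctrl.get_obs();print(o["grip_width"],o["ee_pos"],o["force"])
c=ctrl.camera("side"); W=cloud(c); p=c["pixels"].astype(int)
P=np.round(W,3); m=(p[...,0]>90)&(p[...,0]>2*p[...,1])&(p[...,2]<60)&(np.hypot(W[...,0]-.411,W[...,1]-.194)<.06)&(W[...,2]>.1)
Q=W[m]; print(len(Q),np.percentile(Q,[1,99],axis=0).round(3))
cv2.imwrite("pics/g4.png",cv2.resize(c["pixels"][150:330,230:410],None,fx=3.3,fy=3.3,interpolation=cv2.INTER_CUBIC)[...,::-1])
```

```text
0.06911086072887336 [0.41236292 0.1944273  0.16016926] [ 0.49438831 -0.91561885 -1.10726372]
1349 [[0.381 0.162 0.165]
 [0.441 0.228 0.235]]
```

View pics/g4.png

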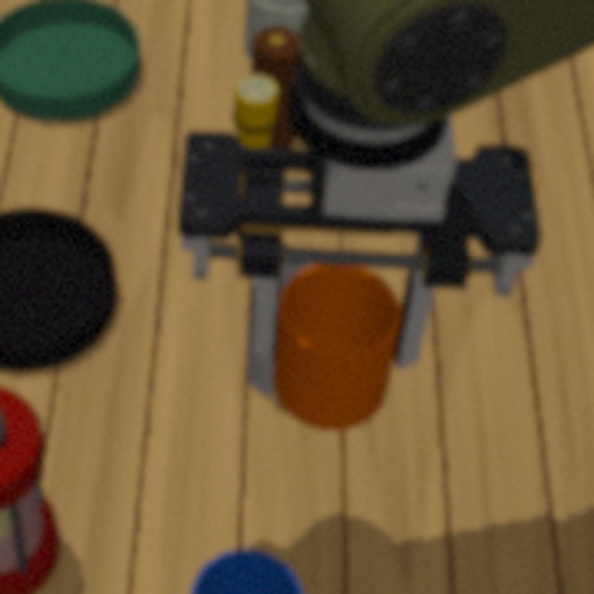

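The orange cup hangs upright between the fingers, with its rim at z ≈ 0.233. I'll carry it to the green pan.

Request:
servo_tool --pt "0 -0.02 0.01 0 0 0 0" --pt "0 -0.033 0.0163 0 0 0 0" --pt "0 -0.033 0.0163 0 0 0 0" --pt "0 -0.033 0.0163 0 0 0 0" --pt "0 -0.033 0.0163 0 0 0 0" --pt "0 -0.033 0.0163 0 0 0 0" --pt "0 -0.033 0.0163 0 0 0 0" --pt "0 -0.033 0.0163 0 0 0 0"

```text
time_s: 10.55
ee_pos: [0.5359, -0.0578, 0.1572]
eef_rot: [-3.14, -0.0, 1.571]
force: [0.6, -0.4, -0.8]
grip_width: 0.069
grip_force: 25.0
```

Request:
servo_tool --pt "0 -0.033 0.0163 0 0 0 0" --pt "0 -0.033 0.0163 0 0 0 0" --pt "0 -0.033 0.0163 0 0 0 0" --pt "0 -0.033 0.0163 0 0 0 0" --pt "0 -0.033 0.0163 0 0 0 0" --pt "0 -0.0325 0.0163 0 0 0 0" --pt "0 0 0 0 0 0 0" --pt "0 0 0 0 0 0 0"

```text
time_s: 11.55
ee_pos: [0.6334, -0.2536, 0.1573]
eef_rot: [-3.14, -0.001, 1.571]
force: [-0.8, 0.1, -1.3]
grip_width: 0.069
grip_force: 25.0
```

Request:
servo_tool --pt "0 0 0.0015 0.02 0 0 0" --pt "0 0 0 0.03 0 0 0" --pt "0 0 0 0.03 0 0 0" --pt "0 0 0 0.03 0 0 0" --pt "0 0 0 0.02 0 0 0" --pt "0 0 0 0.013 0 0 0" --pt "0 0 0 0.006 0 0 0" --pt "0 0 0 0.003 0 0 0"

```text
time_s: 12.55
ee_pos: [0.6357, -0.2543, 0.0068]
eef_rot: [3.141, 0.0, 1.571]
force: [-0.1, 0.3, -1.5]
grip_width: 0.0688
grip_force: 25.0
```

Request:
servo_tool --pt "0 0 0 0.0015 0 0 0" --pt "0 0 0 0.0015 0 0 0" --pt "0 0 0 0.0015 0 0 0" --pt "0 0 0 0 0 0 0" --pt "78 0 0 0 0 0 0" --pt "85 0 0 0 0 0 0" --pt "90 0 0 0 0 0 0" --pt "90 0 0 0 0 0 0"

```text
time_s: 13.55
ee_pos: [0.6354, -0.2543, 0.002]
eef_rot: [3.142, -0.0, 1.571]
force: [-0.4, -0.1, 0.4]
grip_width: 0.0845
grip_force: 0.0
```

Request:
servo_tool --pt "90 0 0 -0.01 0 0 0" --pt "90 0 0 -0.02 0 0 0" --pt "90 0 0 -0.03 0 0 0" --pt "90 0 0 -0.03 0 0 0" --pt "90 0 0 -0.03 0 0 0" --pt "80 0.02 -0.0122 -0.03 0 0 0" --pt "80 0.03 -0.0184 -0.02 0 0 0" --pt "80 0.03 -0.0184 -0.01 0 0 0"

```text
time_s: 14.55
ee_pos: [0.5861, -0.1736, 0.1849]
eef_rot: [3.139, 0.001, 1.571]
force: [0.9, -0.5, 0.1]
grip_width: 0.0752
grip_force: 0.0
```

Run:
```python
from station import ctrl
from h import *
print(ctrl.get_obs()["ee_pos"])
for n in("top","side"):
    c=ctrl.camera(n); W=cloud(c)
    g=np.array([.635,-.254]); print(n,"pan",rim(W,g,.03,.07,0,tol=.006),"cup",rim(W,g,.075,.034,0))
    print("tum",rim(W,np.array([.437,.069]),.11,.022,0))
    if n=="side": cv2.imwrite("pics/g5.png",cv2.resize(c["pixels"][110:290,200:400],None,fx=3,fy=3)[...,::-1])
```

```text
[ 0.58611772 -0.17360517  0.18489243]
top pan (array([ 0.5819, -0.2972]), 17, (0.0112, np.float64(0.0302), array([ 0.5818, -0.295 ]))) cup (None, 0, None)
tum (array([0.438 , 0.0686]), 128, (0.0222, np.float64(0.1094), array([0.4378, 0.0685])))
side pan (array([ 0.6347, -0.2509]), 301, (0.0709, np.float64(0.0289), array([ 0.6303, -0.2353]))) cup (array([ 0.6315, -0.2543]), 151, (0.0357, np.float64(0.0732), array([ 0.6325, -0.253 ])))
tum (array([0.4362, 0.0708]), 147, (0.0233, np.float64(0.1085), array([0.4362, 0.0711])))
```

Request:
servo_tool --pt "80 0.0347 -0.0213 0 0 0 0" --pt "80 0.0347 -0.0213 0 0 0 0" --pt "80 0.0347 -0.0213 0 0 0 0" --pt "80 0.0347 -0.0213 0 0 0 0" --pt "80 0.0347 -0.0213 0 0 0 0" --pt "80 0.0347 -0.0213 0 0 0 0" --pt "80 0.0347 -0.0213 0 0 0 0" --pt "80 0 0 0 0 0 0"

```text
time_s: 15.65
ee_pos: [0.4369, 0.0699, 0.1832]
eef_rot: [3.14, -0.0, 1.573]
force: [-0.4, -0.5, 0.5]
grip_width: 0.0749
grip_force: 0.0
```

Request:
servo_tool --pt "80 0 0 0.02 0 0 0" --pt "80 0 0 0.03 0 0 0" --pt "80 0 0 0.03 0 0 0" --pt "80 0 0 0.03 0 0 0" --pt "80 0 0 0.02 0 0 0" --pt "80 0 0 0.012 0 0 0" --pt "80 0 0 0 0 0 0" --pt "80 0 0 0 0 0 0"

```text
time_s: 16.65
ee_pos: [0.4378, 0.0685, 0.0408]
eef_rot: [3.14, -0.0, 1.571]
force: [-0.6, -0.2, 0.6]
grip_width: 0.0748
grip_force: 0.0
```

Request:
servo_tool --pt "0 0.0005 0 0 0 0 0" --pt "0 0 0 0 0 0 0" --pt "0 0 0 0 0 0 0" --pt "0 0 0 0 0 0 0" --pt "0 0 0 0 0 0 0" --pt "0 0 0 0 0 0 0" --pt "0 0 0 0 0 0 0" --pt "0 0 0 0 0 0 0"

```text
time_s: 17.65
ee_pos: [0.4372, 0.0691, 0.04]
eef_rot: [3.141, -0.0, 1.571]
force: [-0.1, -0.2, 2.1]
grip_width: 0.0443
grip_force: 25.0
```

Request:
servo_tool --pt "0 0 0 -0.005 0 0 0" --pt "0 0 0 -0.015 0 0 0" --pt "0 0 0 -0.03 0 0 0" --pt "0 0 0 -0.03 0 0 0" --pt "0 0 0 -0.03 0 0 0" --pt "0 0 0 -0.02 0 0 0" --pt "0 0 0 -0.01 0 0 0" --pt "0 0 0 0 0 0 0"

```text
time_s: 18.65
ee_pos: [0.4373, 0.0691, 0.1804]
eef_rot: [3.141, -0.0, 1.571]
force: [0.1, 0.1, -1.4]
grip_width: 0.044
grip_force: 25.0
```

Run:
```python
from station import ctrl
from h import *
e=ctrl.get_obs()["ee_pos"];print(e)
c=ctrl.camera("side"); W=cloud(c); np.savez("side6.npz",**c)
for t in (.238,.243,.248,.253,.258): print(t,rim(W,e[:2],t,.012,0,tol=.0025))
g=np.array([.635,-.254]); print("cup",rim(W,g,.075,.034,0))
c=ctrl.camera("top"); W=cloud(c); print("top cup",rim(W,g,.075,.034,0),"pan",rim(W,g,.03,.07,0,tol=.006))
```

```text
[0.43730617 0.0691206  0.18042396]
0.238 (array([0.4381, 0.0774]), 81, (0.0294, np.float64(0.2377), array([0.4376, 0.0748])))
0.243 (array([0.4364, 0.0778]), 91, (0.0293, np.float64(0.2431), array([0.4355, 0.0724])))
0.248 (array([0.4377, 0.0769]), 107, (0.0302, np.float64(0.2485), array([0.4349, 0.0722])))
0.253 (array([0.437 , 0.0786]), 68, (0.0289, np.float64(0.2519), array([0.4393, 0.0733])))
0.258 (array([0.4365, 0.079 ]), 16, (0.0297, np.float64(0.258), array([0.4362, 0.0794])))
cup (array([ 0.6327, -0.2549]), 150, (0.037, np.float64(0.073), array([ 0.6324, -0.2523])))
top cup (array([ 0.6346, -0.2553]), 231, (0.0345, np.float64(0.074), array([ 0.6344, -0.2561]))) pan (array([ 0.6364, -0.2545]), 540, (0.0704, np.float64(0.0293), array([ 0.6363, -0.2563])))
```

Request:
servo_tool --pt "0 -0.01 0.018 0 0 0 0" --pt "0 -0.02 0.035 0 0 0 0" --pt "0 -0.02 0.035 0 0 0 0" --pt "0 -0.02 0.035 0 0 0 0" --pt "0 -0.0306 0.012 0 0 0 0" --pt "0 -0.0306 0.007 0 0 0 0" --pt "0 -0.0306 0.007 0 0 0 0" --pt "0 -0.0306 0.007 0 0 0 0"

```text
time_s: 19.75
ee_pos: [0.593, -0.1242, 0.1787]
eef_rot: [-3.14, -0.001, 1.571]
force: [0.6, 0.1, -1.2]
grip_width: 0.044
grip_force: 25.0
```

Request:
servo_tool --pt "0 -0.0306 0.007 0 0 0 0" --pt "0 -0.0306 0.007 0 0 0 0" --pt "0 -0.0306 0.007 0 0 0 0" --pt "0 -0.0306 0.007 0 0 0 0" --pt "0 -0.01 0.0127 0 0 0 0" --pt "0 0 0 0 0 0 0" --pt "0 0 0 0 0 0 0" --pt "0 0 0 0 0 0 0"

```text
time_s: 20.75
ee_pos: [0.6337, -0.255, 0.18]
eef_rot: [-3.141, -0.0, 1.572]
force: [0.3, 0.8, -0.8]
grip_width: 0.0436
grip_force: 25.0
```

Request:
servo_tool --pt "0 0 0 0.015 0 0 0" --pt "0 0 0 0.025 0 0 0" --pt "0 0 0 0.02 0 0 0" --pt "0 0 0 0.02 0 0 0" --pt "0 0 0 0.02 0 0 0" --pt "0 0 0 0.015 0 0 0" --pt "0 0 0 0.01 0 0 0" --pt "0 0 0 0.004 0 0 0"

```text
time_s: 21.75
ee_pos: [0.6339, -0.2557, 0.0505]
eef_rot: [-3.141, -0.0, 1.571]
force: [0.5, -0.1, -0.4]
grip_width: 0.044
grip_force: 25.0
```

Request:
servo_tool --pt "0 0 0 0.002 0 0 0" --pt "0 0 0 0.001 0 0 0" --pt "0 0 0 0.001 0 0 0" --pt "0 0 0 0 0 0 0" --pt "52 0 0 0 0 0 0" --pt "58 0 0 0 0 0 0" --pt "65 0 0 0 0 0 0" --pt "65 0 0 0 0 0 0"

```text
time_s: 22.75
ee_pos: [0.634, -0.2556, 0.047]
eef_rot: [3.142, 0.0, 1.571]
force: [0.5, 0.4, 0.3]
grip_width: 0.0611
grip_force: 0.0
```

Request:
servo_tool --pt "65 0 0 -0.01 0 0 0" --pt "65 0 0 -0.02 0 0 0" --pt "65 0 0 -0.03 0 0 0" --pt "65 0 0 -0.03 0 0 0" --pt "65 0 0 -0.03 0 0 0" --pt "65 0.026 -0.024 -0.02 0 0 0" --pt "65 0.032 -0.0296 -0.01 0 0 0" --pt "65 0.032 -0.0296 0 0 0 0"

```text
time_s: 23.75
ee_pos: [0.5502, -0.1649, 0.1995]
eef_rot: [3.138, 0.001, 1.571]
force: [0.3, 0.8, -0.0]
grip_width: 0.061
grip_force: 0.0
```

Request:
servo_tool --pt "65 0.032 -0.0296 0 0 0 0" --pt "65 0.032 -0.0296 0 0 0 0" --pt "65 0.0326 -0.0296 0 0 0 0" --pt "65 0 0 0 0 0 0" --pt "65 0 0 0 0 0 0" --pt "65 0 0 0 0 0 0" --pt "65 0 0 0 0 0 0" --pt "65 0 0 0 0 0 0"

```text
time_s: 24.75
ee_pos: [0.462, -0.0693, 0.1968]
eef_rot: [-3.141, -0.0, 1.571]
force: [-0.3, -0.5, -0.3]
grip_width: 0.0612
grip_force: 0.0
```

Run:
```python
from station import ctrl
from h import *
print(ctrl.get_obs()["ee_pos"])
g=np.array([.6345,-.255])
for n in("top","side"):
    c=ctrl.camera(n); W=cloud(c)
    print(n,"cup",rim(W,g,.075,.034,0),"tum",rim(W,g,.117,.022,0),"torch",rim(W,np.array([.462,-.069]),.155,.016,1,tol=.004))
    if n=="top": cv2.imwrite("pics/g7.png",cv2.resize(c["pixels"][120:300,300:470],None,fx=3,fy=3)[...,::-1])
```

```text
[ 0.46202612 -0.06933262  0.19677894]
top cup (array([ 0.6341, -0.2556]), 262, (0.0345, np.float64(0.0741), array([ 0.631 , -0.2509]))) tum (array([ 0.6343, -0.2559]), 152, (0.0224, np.float64(0.1164), array([ 0.6339, -0.2561]))) torch (None, 0, None)
side cup (array([ 0.6328, -0.2525]), 170, (0.0363, np.float64(0.0733), array([ 0.6303, -0.2383]))) tum (array([ 0.6322, -0.2527]), 98, (0.0236, np.float64(0.1145), array([ 0.6319, -0.2531]))) torch (array([ 0.4601, -0.0695]), 109, (0.0176, np.float64(0.1554), array([ 0.4612, -0.0663])))
```

View pics/g7.png

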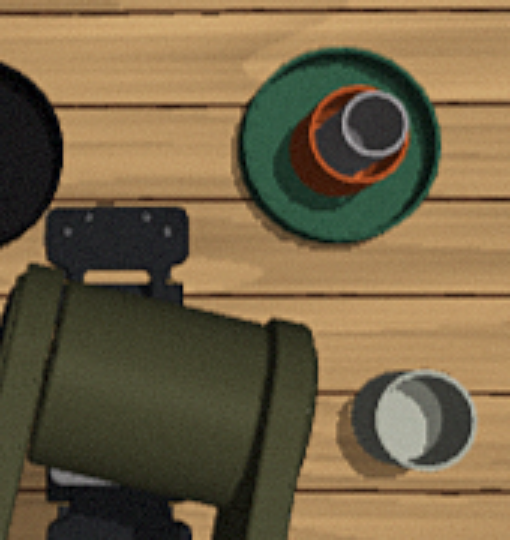

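The tumbler stands centred in the orange cup, at about (376,123) in the crop. Next is the torch head.

Request:
servo_tool --pt "65 0 0 0.015 0 0 0" --pt "65 0 0 0.03 0 0 0" --pt "65 0 0 0.03 0 0 0" --pt "65 0 0 0.02 0 0 0" --pt "65 0 0 0.01 0 0 0" --pt "65 0 0 0.004 0 0 0" --pt "65 0 0 0 0 0 0" --pt "65 0 0 0 0 0 0"

```text
time_s: 25.85
ee_pos: [0.4622, -0.0691, 0.0885]
eef_rot: [3.141, 0.0, 1.571]
force: [1.4, -0.3, 0.6]
grip_width: 0.0612
grip_force: 0.0
```

Request:
servo_tool --pt "0 0 0 0 0 0 0" --pt "0 0 0 0 0 0 0" --pt "0 0 0 0 0 0 0" --pt "0 0 0 0 0 0 0" --pt "0 0 0 0 0 0 0" --pt "0 0 0 0 0 0 0" --pt "0 0 0 0 0 0 0" --pt "0 0 0 0 0 0 0"

```text
time_s: 26.85
ee_pos: [0.4619, -0.0691, 0.088]
eef_rot: [-3.142, -0.0, 1.571]
force: [0.4, -0.1, 0.0]
grip_width: 0.0316
grip_force: 25.0
```

Request:
servo_tool --pt "0 0 0 -0.005 0 0 0" --pt "0 0 0 -0.015 0 0 0" --pt "0 0 0 -0.03 0 0 0" --pt "0 0 0 -0.03 0 0 0" --pt "0 0 0 -0.03 0 0 0" --pt "0 0 0 -0.03 0 0 0" --pt "0 0 0 -0.01 0 0 0" --pt "0 0 0 0 0 0 0"

```text
time_s: 27.85
ee_pos: [0.4619, -0.0691, 0.2381]
eef_rot: [3.141, 0.0, 1.571]
force: [-0.2, 0.6, -0.8]
grip_width: 0.0314
grip_force: 25.0
```

Run:
```python
from station import ctrl
from h import *
e=ctrl.get_obs()["ee_pos"];print(e)
c=ctrl.camera("side"); W=cloud(c); p=c["pixels"].astype(int)
cv2.imwrite("pics/g8.png",cv2.resize(c["pixels"][100:300,210:410],None,fx=3,fy=3)[...,::-1])
m=(p[...,0]>70)&(p[...,2]<.55*p[...,0])&(np.hypot(W[...,0]-e[0],W[...,1]-e[1])<.03)&(W[...,2]>.1); Q=W[m]
for z in np.arange(.15,.32,.02):
    q=Q[abs(Q[:,2]-z)<.01]
    if len(q): print(z.round(2),len(q),q.min(0).round(3),q.max(0).round(3))
```

```text
[ 0.4619241  -0.06908891  0.23810945]
0.15 7 [ 0.467 -0.065  0.153] [ 0.472 -0.057  0.158]
0.17 21 [ 0.452 -0.07   0.162] [ 0.473 -0.056  0.18 ]
0.19 62 [ 0.45  -0.065  0.18 ] [ 0.471 -0.055  0.2  ]
0.21 72 [ 0.449 -0.069  0.2  ] [ 0.472 -0.056  0.22 ]
0.23 72 [ 0.449 -0.071  0.22 ] [ 0.472 -0.055  0.24 ]
0.25 71 [ 0.45  -0.066  0.24 ] [ 0.471 -0.055  0.26 ]
0.27 56 [ 0.449 -0.066  0.26 ] [ 0.476 -0.051  0.279]
0.29 94 [ 0.446 -0.066  0.282] [ 0.475 -0.051  0.3  ]
0.31 52 [ 0.445 -0.077  0.3  ] [ 0.476 -0.051  0.317]
```

View pics/g8.png

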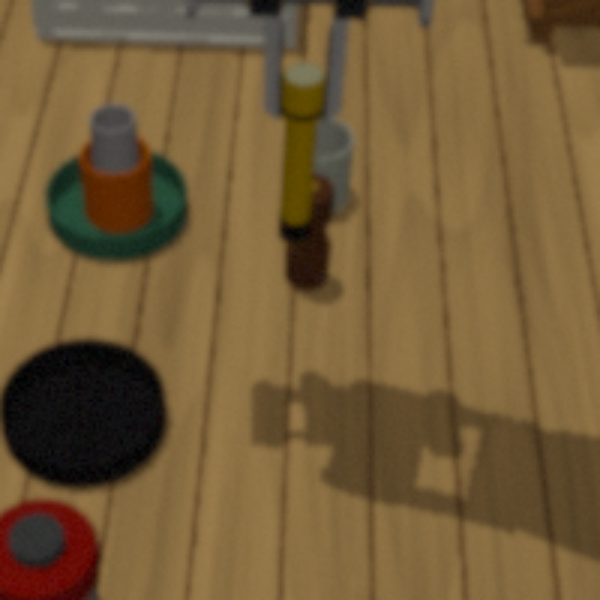

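The torch hangs vertically with its tail at z ≈ 0.150, above the tumbler rim at 0.117. I'll move over the tumbler.

Request:
servo_tool --pt "0 -0.012 0.011 -0.005 0 0 0" --pt "0 -0.025 0.0235 -0.005 0 0 0" --pt "0 -0.03 0.0275 0 0 0 0" --pt "0 -0.03 0.0275 0 0 0 0" --pt "0 -0.03 0.0275 0 0 0 0" --pt "0 -0.03 0.0275 0 0 0 0" --pt "0 -0.02 0.0186 0 0 0 0" --pt "0 -0.009 0.009 0 0 0 0"

```text
time_s: 28.9
ee_pos: [0.6343, -0.256, 0.2453]
eef_rot: [-3.139, -0.001, 1.57]
force: [-1.0, 0.2, -0.1]
grip_width: 0.0314
grip_force: 25.0
```

Request:
servo_tool --pt "0 0 0 0 0 0 0" --pt "0 0 0 0 0 0 0" --pt "0 0 0 0 0 0 0" --pt "0 0 0 0 0 0 0" --pt "0 0 0 0 0 0 0" --pt "0 0 0 0 0 0 0" --pt "0 0 0 0 0 0 0" --pt "0 0 0 0 0 0 0"

```text
time_s: 29.9
ee_pos: [0.6341, -0.2551, 0.2479]
eef_rot: [-3.142, 0.0, 1.571]
force: [-0.0, -0.1, -0.2]
grip_width: 0.0312
grip_force: 25.0
```

Request:
servo_tool --pt "0 0 0 0.015 0 0 0" --pt "0 0 0 0.02 0 0 0" --pt "0 0 0 0.01 0 0 0" --pt "0 0 0 0.005 0 0 0" --pt "0 0 0 0.005 0 0 0" --pt "0 0 0 0.005 0 0 0" --pt "0 0 0 0 0 0 0" --pt "0 0 0 0 0 0 0"

```text
time_s: 30.9
ee_pos: [0.6342, -0.2551, 0.1883]
eef_rot: [3.141, 0.0, 1.571]
force: [-0.6, -0.1, -0.7]
grip_width: 0.0319
grip_force: 25.0
```

Request:
servo_tool --pt "0 0 0 0.01 0 0 0" --pt "0 0 0 0.015 0 0 0" --pt "0 0 0 0.015 0 0 0" --pt "0 0 0 0.015 0 0 0" --pt "0 0 0 0.015 0 0 0" --pt "0 0 0 0.01 0 0 0" --pt "0 0 0 0.005 0 0 0" --pt "0 0 0 0 0 0 0"

```text
time_s: 31.9
ee_pos: [0.6341, -0.255, 0.1029]
eef_rot: [-3.142, -0.0, 1.571]
force: [0.5, -0.5, -0.7]
grip_width: 0.0316
grip_force: 25.0
```

Request:
servo_tool --pt "0 0 0 0.002 0 0 0" --pt "0 0 0 0.001 0 0 0" --pt "0 0 0 0.001 0 0 0" --pt "0 0 0 0 0 0 0" --pt "38 0 0 0 0 0 0" --pt "44 0 0 0 0 0 0" --pt "50 0 0 0 0 0 0" --pt "50 0 0 0 0 0 0"

```text
time_s: 32.9
ee_pos: [0.6341, -0.255, 0.099]
eef_rot: [-3.142, 0.0, 1.571]
force: [-0.5, -0.8, 0.1]
grip_width: 0.0469
grip_force: 0.0
```

Request:
servo_tool --pt "50 0 0 -0.01 0 0 0" --pt "50 0 0 -0.02 0 0 0" --pt "50 0 0 -0.03 0 0 0" --pt "50 0 0 -0.03 0 0 0" --pt "50 0 0 -0.02 0 0 0" --pt "50 0 0 -0.01 0 0 0" --pt "50 0 0 0 0 0 0" --pt "50 0 0 0 0 0 0"

```text
time_s: 33.9
ee_pos: [0.6338, -0.2549, 0.2179]
eef_rot: [-3.14, -0.001, 1.571]
force: [0.3, 0.5, 0.1]
grip_width: 0.0469
grip_force: 0.0
```

Request:
servo_tool --pt "100 0.03 -0.01 0 0 0 0" --pt "100 0.04 -0.0134 0 0 0 0" --pt "100 0.04 -0.0134 0 0 0 0" --pt "100 0.04 -0.0134 0 0 0 0" --pt "100 0.04 -0.0134 0 0 0 0" --pt "100 0.04 -0.0134 0 0 0 0" --pt "100 0.04 -0.0134 0 0 0 0" --pt "100 0.04 -0.0134 0 0 0 0"

```text
time_s: 34.9
ee_pos: [0.5293, 0.0561, 0.2182]
eef_rot: [-3.14, 0.0, 1.571]
force: [0.3, 0.1, -0.8]
grip_width: 0.0937
grip_force: 0.0
```

Run:
```python
from station import ctrl
from h import *
print(ctrl.get_obs()["ee_pos"])
g=np.array([.6345,-.255])
for n in("top","side"):
    c=ctrl.camera(n); W=cloud(c); np.savez(n+"9.npz",**c)
    print(n,"cup",rim(W,g,.075,.034,0),"tum",rim(W,g,.117,.022,0,tol=.004),"torch",rim(W,g,.166,.016,1,tol=.006))
    print(" blue",rim(W,np.array([.453,.289]),.072,.034,0),"black",rim(W,np.array([.631,.013]),.03,.07,0,tol=.006),"mill",rim(W,np.array([.447,-.177]),.11,.02,1))
```

```text
[0.52931652 0.05613068 0.21822259]
top cup (array([ 0.6343, -0.2554]), 233, (0.0342, np.float64(0.0742), array([ 0.6287, -0.247 ]))) tum (array([ 0.6336, -0.2557]), 90, (0.0218, np.float64(0.1166), array([ 0.6289, -0.2495]))) torch (array([ 0.6338, -0.2559]), 237, (0.0161, np.float64(0.1657), array([ 0.6338, -0.2553])))
 blue (array([0.454 , 0.2882]), 223, (0.0347, np.float64(0.071), array([0.4538, 0.2876]))) black (array([0.6312, 0.012 ]), 222, (0.0703, np.float64(0.0295), array([ 0.6427, -0.0234]))) mill (array([ 0.4479, -0.1781]), 333, (0.0201, np.float64(0.1097), array([ 0.4477, -0.1774])))
side cup (array([ 0.6316, -0.2517]), 81, (0.0337, np.float64(0.073), array([ 0.6251, -0.2387]))) tum (array([ 0.6169, -0.2461]), 14, (0.0103, np.float64(0.1167), array([ 0.6174, -0.2468]))) torch (None, 4, None)
 blue (array([0.4519, 0.29  ]), 286, (0.0344, np.float64(0.0714), array([0.4524, 0.2901]))) black (array([0.6285, 0.0133]), 352, (0.0719, np.float64(0.029), array([0.6288, 0.016 ]))) mill (array([ 0.4456, -0.1772]), 143, (0.0223, np.float64(0.1097), array([ 0.4458, -0.1724])))
```

Request:
servo_tool --pt "100 0.0388 -0.0127 0 0 0 0" --pt "100 0.0388 -0.0127 0 0 0 0" --pt "100 0.0388 -0.0127 0 0 0 0" --pt "100 0.0388 -0.0127 0 0 0 0" --pt "100 0.0388 -0.0127 0 0 0 0" --pt "100 0.035 -0.0113 0 0 0 0" --pt "100 0 0 0 0 0 0" --pt "100 0 0 0 0 0 0"

```text
time_s: 36.0
ee_pos: [0.4556, 0.2831, 0.2185]
eef_rot: [-3.141, 0.001, 1.571]
force: [-0.3, 0.6, -0.2]
grip_width: 0.0941
grip_force: 0.0
```

Request:
servo_tool --pt "100 0.006 -0.0025 0.03 0 0 0" --pt "100 0 0 0.04 0 0 0" --pt "100 0 0 0.04 0 0 0" --pt "100 0 0 0.04 0 0 0" --pt "100 0 0 0.035 0 0 0" --pt "100 0 0 0.025 0 0 0" --pt "100 0 0 0.01 0 0 0" --pt "100 0 0 0 0 0 0"

```text
time_s: 37.0
ee_pos: [0.4531, 0.2893, -0.001]
eef_rot: [-3.141, 0.0, 1.57]
force: [0.6, -0.1, -0.7]
grip_width: 0.0941
grip_force: 0.0
```

Request:
servo_tool --pt "0 0 0 0 0 0 0" --pt "0 0 0 0 0 0 0" --pt "0 0 0 0 0 0 0" --pt "0 0 0 0 0 0 0" --pt "0 0 0 0 0 0 0" --pt "0 0 0 0 0 0 0" --pt "0 0 0 0 0 0 0" --pt "0 0 0 0 0 0 0"

```text
time_s: 38.0
ee_pos: [0.4532, 0.2901, -0.0004]
eef_rot: [3.141, -0.0, 1.571]
force: [-1.1, -1.4, 6.9]
grip_width: 0.0689
grip_force: 25.0
```

Request:
servo_tool --pt "0 0 0 -0.005 0 0 0" --pt "0 0 0 -0.015 0 0 0" --pt "0 0 0 -0.03 0 0 0" --pt "0 0 0 -0.03 0 0 0" --pt "0 0 0 -0.03 0 0 0" --pt "0 0 0 -0.03 0 0 0" --pt "0 0 0 -0.02 0 0 0" --pt "0 0 0 0 0 0 0"

```text
time_s: 39.0
ee_pos: [0.4533, 0.2902, 0.1608]
eef_rot: [3.139, -0.002, 1.571]
force: [0.5, 1.0, -1.7]
grip_width: 0.0686
grip_force: 25.0
```

Request:
servo_tool --pt "0 -0.02 0.0128 0 0 0 0" --pt "0 -0.035 0.0223 0 0 0 0" --pt "0 -0.035 0.0223 0 0 0 0" --pt "0 -0.035 0.0223 0 0 0 0" --pt "0 -0.035 0.0223 0 0 0 0" --pt "0 -0.035 0.0223 0 0 0 0" --pt "0 -0.035 0.0223 0 0 0 0" --pt "0 -0.035 0.0223 0 0 0 0"

```text
time_s: 40.0
ee_pos: [0.6219, 0.0237, 0.1579]
eef_rot: [-3.14, -0.0, 1.571]
force: [0.3, 0.8, -0.9]
grip_width: 0.0688
grip_force: 25.0
```

Request:
servo_tool --pt "0 -0.0126 0.0085 0 0 0 0" --pt "0 0 0 0 0 0 0" --pt "0 0 0 0 0 0 0" --pt "0 0 0 0.02 0 0 0" --pt "0 0 0 0.03 0 0 0" --pt "0 0 0 0.03 0 0 0" --pt "0 0 0 0.02 0 0 0" --pt "0 0 0 0 0 0 0"

```text
time_s: 41.0
ee_pos: [0.6292, 0.0135, 0.0579]
eef_rot: [-3.139, -0.0, 1.572]
force: [0.2, 0.5, -1.9]
grip_width: 0.0689
grip_force: 25.0
```

Nearly centred at (0.629, 0.0135). I'll lower to a reported z of about 0.003, release and rise.

Request:
servo_tool --pt "0 -0.0005 0.001 0.015 0 0 0" --pt "0 0 0 0.02 0 0 0" --pt "0 0 0 0.01 0 0 0" --pt "0 0 0 0.005 0 0 0" --pt "0 0 0 0.002 0 0 0" --pt "0 0 0 0.0015 0 0 0" --pt "0 0 0 0.0015 0 0 0" --pt "0 0 0 0 0 0 0"

```text
time_s: 42.0
ee_pos: [0.6313, 0.0118, 0.004]
eef_rot: [3.141, 0.0, 1.571]
force: [0.0, -0.4, -1.4]
grip_width: 0.0686
grip_force: 25.0
```

Request:
servo_tool --pt "0 0 0 0 0 0 0" --pt "78 0 0 0 0 0 0" --pt "85 0 0 0 0 0 0" --pt "90 0 0 0 0 0 0" --pt "90 0 0 0 0 0 0" --pt "90 0 0 -0.01 0 0 0" --pt "90 0 0 -0.02 0 0 0" --pt "90 0 0 -0.03 0 0 0"

```text
time_s: 43.0
ee_pos: [0.6312, 0.0119, 0.0655]
eef_rot: [-3.141, -0.0, 1.571]
force: [0.1, -0.5, -0.2]
grip_width: 0.0846
grip_force: 0.0
```

Request:
servo_tool --pt "80 0 0 -0.04 0 0 0" --pt "80 0 0 -0.04 0 0 0" --pt "80 0 -0.015 -0.03 0 0 0" --pt "80 -0.02 -0.03 -0.01 0 0 0" --pt "80 -0.03 -0.03 0 0 0 0" --pt "80 -0.03 -0.03 0 0 0 0" --pt "80 -0.03 -0.03 0 0 0 0" --pt "80 -0.03 -0.02 0 0 0 0"

```text
time_s: 44.0
ee_pos: [0.4753, -0.129, 0.1857]
eef_rot: [3.14, 0.001, 1.571]
force: [-0.0, -0.8, 0.3]
grip_width: 0.0753
grip_force: 0.0
```

Request:
servo_tool --pt "80 -0.03 -0.02 0 0 0 0" --pt "80 -0.019 -0.0092 0 0 0 0" --pt "80 0 0 0 0 0 0" --pt "80 0 0 0 0 0 0" --pt "80 0 0 0.02 0 0 0" --pt "80 0 0 0.03 0 0 0" --pt "80 0 0 0.03 0 0 0" --pt "80 0 0 0 0 0 0"

```text
time_s: 45.0
ee_pos: [0.4466, -0.176, 0.1028]
eef_rot: [-3.139, -0.002, 1.572]
force: [0.4, 0.0, 0.6]
grip_width: 0.0748
grip_force: 0.0
```

Run:
```python
from station import ctrl
from h import *
print(ctrl.get_obs()["ee_pos"])
g=np.array([.6305,.0125])
for n in("top","side"):
    c=ctrl.camera(n); W=cloud(c); 
    print(n,"cup",rim(W,g,.075,.034,0),"pan",rim(W,g,.03,.07,0,tol=.006),"torch",rim(W,np.array([.634,-.2555]),.166,.016,1,tol=.006))
```

```text
[ 0.44660502 -0.17601881  0.10277269]
top cup (array([0.6304, 0.0099]), 191, (0.034, np.float64(0.074), array([0.6303, 0.0106]))) pan (array([0.6311, 0.012 ]), 448, (0.07, np.float64(0.0294), array([0.6333, 0.0119]))) torch (array([ 0.6342, -0.2562]), 235, (0.0163, np.float64(0.1662), array([ 0.6337, -0.2553])))
side cup (array([0.629 , 0.0112]), 194, (0.0357, np.float64(0.0732), array([0.6282, 0.013 ]))) pan (array([0.6286, 0.0145]), 424, (0.0709, np.float64(0.0291), array([0.6263, 0.0261]))) torch (array([ 0.6322, -0.254 ]), 80, (0.0172, np.float64(0.1657), array([ 0.6322, -0.2511])))
```

Request:
servo_tool --pt "80 -0.001 0 0.02 0 0 0" --pt "80 0 0 0.02 0 0 0" --pt "80 0 0 0.014 0 0 0" --pt "80 0 0 0.005 0 0 0" --pt "80 0 0 0 0 0 0" --pt "40 0 0 0 0 0 0" --pt "0 0 0 0 0 0 0" --pt "0 0 0 0 0 0 0"

```text
time_s: 46.1
ee_pos: [0.4473, -0.1782, 0.0452]
eef_rot: [3.141, 0.0, 1.571]
force: [-0.8, 0.0, 0.4]
grip_width: 0.0485
grip_force: 0.0
```

Request:
servo_tool --pt "0 0 0 0 0 0 0" --pt "0 0 0 0 0 0 0" --pt "0 0 0 0 0 0 0" --pt "0 0 0 0 0 0 0" --pt "0 0 0 -0.005 0 0 0" --pt "0 0 0 -0.015 0 0 0" --pt "0 0 0 -0.03 0 0 0" --pt "0 0 0 -0.03 0 0 0"

```text
time_s: 47.1
ee_pos: [0.4471, -0.1782, 0.1268]
eef_rot: [3.141, 0.0, 1.571]
force: [0.2, -0.6, -2.0]
grip_width: 0.0396
grip_force: 25.0
```

Request:
servo_tool --pt "0 0 0 -0.03 0 0 0" --pt "0 0 0 -0.02 0 0 0" --pt "0 0 0 -0.01 0 0 0" --pt "0 0 0 0 0 0 0" --pt "0 0 0 0 0 0 0" --pt "0 0 0 0 0 0 0" --pt "0 0 0 0 0 0 0" --pt "0 0 0 0 0 0 0"

```text
time_s: 48.1
ee_pos: [0.4471, -0.1782, 0.1848]
eef_rot: [-3.141, -0.0, 1.571]
force: [-0.4, 0.4, -1.4]
grip_width: 0.0396
grip_force: 25.0
```

Run:
```python
from station import ctrl
from h import *
e=ctrl.get_obs()["ee_pos"];print(e)
c=ctrl.camera("side"); W=cloud(c); p=c["pixels"].astype(int)
cv2.imwrite("pics/g10.png",cv2.resize(c["pixels"][60:280,200:420],None,fx=2.7,fy=2.7)[...,::-1])
```

```text
[ 0.44708887 -0.17815265  0.18479627]
```

View pics/g10.png

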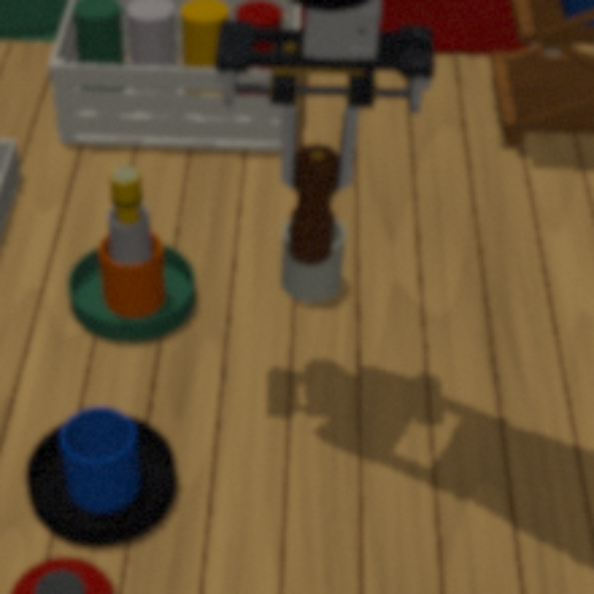

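The mill hangs straight, with the blue cup centred in the black pan and the torch tower standing. I'll carry the mill over.

Request:
servo_tool --pt "0 0.012 0.0116 0 0 0 0" --pt "0 0.025 0.0243 0 0 0 0" --pt "0 0.03 0.0291 0 0 0 0" --pt "0 0.03 0.0291 0 0 0 0" --pt "0 0.03 0.0291 0 0 0 0" --pt "0 0.03 0.0291 0 0 0 0" --pt "0 0.02 0.0194 0 0 0 0" --pt "0 0.012 0.0117 0 0 0 0"

```text
time_s: 49.15
ee_pos: [0.6314, 0.0132, 0.1843]
eef_rot: [-3.141, -0.0, 1.572]
force: [-0.2, -0.2, -0.3]
grip_width: 0.0395
grip_force: 25.0
```

Request:
servo_tool --pt "0 0 0 0 0 0 0" --pt "0 0 0 0 0 0 0" --pt "0 0 0 0 0 0 0" --pt "0 0 0 0.01 0 0 0" --pt "0 0 0 0.02 0 0 0" --pt "0 0 0 0.02 0 0 0" --pt "0 0 0 0 0 0 0" --pt "0 0 0 0 0 0 0"

```text
time_s: 50.15
ee_pos: [0.6307, 0.0107, 0.1357]
eef_rot: [3.141, 0.0, 1.571]
force: [0.3, -0.3, -1.5]
grip_width: 0.0397
grip_force: 25.0
```

Request:
servo_tool --pt "0 0 0 0.01 0 0 0" --pt "0 0 0 0.015 0 0 0" --pt "0 0 0 0.015 0 0 0" --pt "0 0 0 0.015 0 0 0" --pt "0 0 0 0.015 0 0 0" --pt "0 0 0 0.008 0 0 0" --pt "0 0 0 0.002 0 0 0" --pt "0 0 0 0 0 0 0"

```text
time_s: 51.15
ee_pos: [0.6307, 0.0109, 0.0553]
eef_rot: [3.141, 0.0, 1.571]
force: [-0.4, -0.5, -1.7]
grip_width: 0.0398
grip_force: 25.0
```

Request:
servo_tool --pt "0 0 0 0.0015 0 0 0" --pt "0 0 0 0.0015 0 0 0" --pt "0 0 0 0 0 0 0" --pt "0 0 0 0 0 0 0" --pt "48 0 0 0 0 0 0" --pt "54 0 0 0 0 0 0" --pt "60 0 0 0 0 0 0" --pt "60 0 0 0 0 0 0"

```text
time_s: 52.15
ee_pos: [0.6305, 0.0109, 0.052]
eef_rot: [3.142, -0.0, 1.571]
force: [0.0, 0.7, 0.5]
grip_width: 0.0566
grip_force: 0.0
```

Request:
servo_tool --pt "60 0 0 -0.01 0 0 0" --pt "60 0 0 -0.02 0 0 0" --pt "60 0 0 -0.03 0 0 0" --pt "60 0 0 -0.03 0 0 0" --pt "60 0 0 -0.03 0 0 0" --pt "60 0 -0.03 -0.02 0 0 0" --pt "60 0 -0.05 0 0 0 0" --pt "60 0 -0.05 0 0 0 0"

```text
time_s: 53.15
ee_pos: [0.4991, 0.0108, 0.1927]
eef_rot: [3.14, 0.0, 1.571]
force: [0.9, 0.5, 0.9]
grip_width: 0.0564
grip_force: 0.0
```

Request:
servo_tool --pt "60 0 -0.05 0 0 0 0" --pt "60 0 0 0 0 0 0" --pt "60 0 0 0 0 0 0" --pt "60 0 0 0 0 0 0" --pt "60 0 0 0 0 0 0" --pt "60 0 0 0 0 0 0" --pt "60 0 0 0 0 0 0" --pt "60 0 0 0 0 0 0"

```text
time_s: 54.15
ee_pos: [0.4505, 0.0108, 0.1919]
eef_rot: [-3.141, -0.0, 1.571]
force: [0.1, 0.1, 0.3]
grip_width: 0.0567
grip_force: 0.0
```

Run:
```python
from station import ctrl
from h import *
o=ctrl.get_obs(); print(o["ee_pos"],o["grip_force"])
g=np.array([.6305,.0115])
for n in("top","side"):
    c=ctrl.camera(n); W=cloud(c); cv2.imwrite(f"pics/{n}11.png",c["pixels"][...,::-1])
    print(n,"cup",rim(W,g,.075,.034,0),"mill",rim(W,g,.117,.02,1),"pan",rim(W,g,.03,.07,0,tol=.006),"torch",rim(W,np.array([.634,-.2555]),.166,.016,1,tol=.006))
    print("white",rim(W,np.array([.4415,-.2965]),.072,.034,0),"lantern",rim(W,np.array([.6195,.2279]),.15,.042,1))
```

```text
[0.45052341 0.01081524 0.19190762] 0.0
top cup (array([0.6304, 0.0104]), 196, (0.0343, np.float64(0.0741), array([0.6303, 0.0106]))) mill (array([0.6303, 0.0108]), 316, (0.0198, np.float64(0.1165), array([0.6299, 0.0108]))) pan (array([0.6311, 0.0118]), 375, (0.0701, np.float64(0.0292), array([0.6429, 0.0108]))) torch (array([ 0.6339, -0.2559]), 239, (0.0165, np.float64(0.166), array([ 0.6335, -0.2552])))
white (array([ 0.441 , -0.2972]), 241, (0.0344, np.float64(0.0711), array([ 0.4411, -0.2964]))) lantern (array([0.6192, 0.2312]), 334, (0.0371, np.float64(0.1495), array([0.6197, 0.2276])))
side cup (array([0.6287, 0.0129]), 178, (0.0341, np.float64(0.0732), array([0.6254, 0.025 ]))) mill (array([0.6283, 0.0139]), 189, (0.0206, np.float64(0.117), array([0.6281, 0.016 ]))) pan (array([0.6276, 0.013 ]), 390, (0.072, np.float64(0.0294), array([0.6249, 0.0321]))) torch (array([ 0.632, -0.254]), 78, (0.0166, np.float64(0.1661), array([ 0.6315, -0.2511])))
white (array([ 0.4388, -0.2942]), 109, (0.0357, np.float64(0.0699), array([ 0.4411, -0.2891]))) lantern (array([0.6183, 0.233 ]), 333, (0.0361, np.float64(0.1497), array([0.6169, 0.2333])))
```

View pics/side11.png

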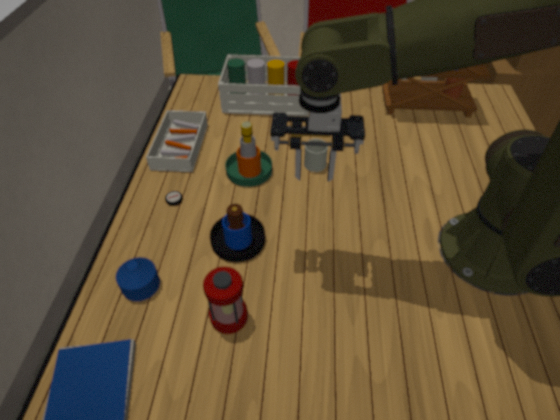

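Both stacks stand upright, at (247,155) and (237,228). The white cup and lantern have not moved, and the gripper is clear of everything. Handing in.

```bash
python3 -c "
from station import ctrl
print(ctrl.hand_in())"
```

```text
the job is handed in; nothing more can be done
None
```

I packed both cook sets and handed the job in at about 54 s; the hand-in returned no verdict. In the last camera check both stacks stood upright and centred, and the white cup and lantern were unmoved. My first grasp, misled by a TCP height about 38 mm off, slid the orange cup about 30 mm before I corrected it.

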